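Index the digital microscope's swing arm over the dish

ROBOT

A 7-joint arm with a two-finger parallel gripper is mounted at the origin on the work surface. World frame = base frame: x ahead of the robot, y to its left, z up, the work surface at z = 0. Lengths are in m, angles in rad, forces in N, time in s.
With the tool pointing down it reaches from about 0.35 to 0.9 m from the base axis. Payload 8.1 kg.
Tool frame: the origin (TCP) lies between the finger pads; the fingertips stand ahead of it and the grasp point (between the pads) is the TCP (arm.nose_length is the z of the fingertips in the tool frame, in m); z points along the fingers, y is the line along which they close (so a half turn about z gives the same grasp; the last joint's range is limited). The gripper opens to 92 mm and grips with 3 to 60 N. Pads are 19 mm wide; open, the fingers measure 130 mm over their backs; the gripper's body (75 mm by 190 mm) begins 47 mm behind the grasp point.
Start: joints at [-1.44, 0.434, 0.025, 1.573, -0.012, 1.134, -0.075], TCP at [0.145, 0.608, 0.224] pointing down, gripper open.
Joint ranges: [-2.62, 2.62], [-0.44, 2.09], [-1.27, 1.32], [0.08, 2.57], [-1.32, 4.46], [0.12, 2], [-2.74, 2.74]. Speed limits (rad/s): [2.22, 2.22, 3.01, 3.01, 3.14, 3.14, 3.14].

INTERFACE

Orientations are given as a rotation vector (axis times angle).
In Python, from cell import sensors, optics, arm gives the robot as it stands.
- The arm moves only by the tool arm_command, never from a script. Its argument "deltas" is one flat list of numbers, 7 for each row, row after row: the turn, a rotation vector about the world's x, y, z as a fraction of full scale, then the shift along the world's x, y, z as a fraction of full scale, then the finger opening in mm, from 0 to 91.8. In form: [wx, wy, wz, dx, dy, dz, fingers, wx, wy, wz, dx, dy, dz, fingers, ...]. A call has 1 to 20 rows; each row is the pose to reach, as a shift and turn from the pose commanded when the call began; what a row does not reach only later rows make up. Full scale, the value 1, is 1 m for a shift and 90 degrees for a turn. A row lasts 1/10 s, in which the tool goes at most 50 mm and 8.59 degrees, less where a joint would pass 70% of its speed; a pose out of reach is approached as far as the arm can. A call with a number of a shift or a turn outside -1 to 1 is refused whole. A call with a gripper value outside its range is refused whole. The fingers move at their own pace and stop on an object; "force" is the grip in N (left out, the last holds). Time passes only in rows, so rows that repeat a pose let the fingers close. It gives the time, the measured TCP pose, the force, the opening and the grip force at its end, in the units of the state.
- sensors.observe(): the state, without advancing time (a new reading comes with each control period).
- optics.get_image(name): name is "scene" or "top" or "wrist"; returns the picture (400x640x3 uint8, blue, green, red); there is no depth.
- optics.calibration(name): a dict with "camera_matrix" (3x3 intrinsics, pixels), "D" ([k1, k2, p1, p2, k3] as OpenCV has them; the pictures are not rectified), "rvec" (rotation vector, rad) and "tvec" (3), from world to camera coordinates, as OpenCV has them. Camera axes: x right, y down, z forward; pixel columns grow to the right and rows downward; lengths in m; the calibration is good to about 2 mm. A picture is of the moment at which its call begins: read the wrist's pose just before it. calibration takes no time and is no camera call; for the wrist camera it gives the pose at the moment of the call.
- arm.sign_off(): hands the job in; it is judged then, once.
The state is a dict: "clock": time; "joints": joint angles; "dq": joint speeds; "joint_efforts": joint torques, N m; "position": TCP position; "ee_rot": TCP orientation; "force": force on the tool from outside, world axes, zero at the start; "ft_torque": the same for the moment, N m; "width": opening from 0.0 (shut) to 1.0 (fully open); "gripper_force": force on a finger pad.
Only numpy, scipy, OpenCV 4.12 (cv2) and the standard library are available. Lean on these libraries where they do the work, as an engineer would, in place of code of your own. Each camera call takes 0.05 s, during which the arm holds its last target. There are 200 camera calls.

TASK

The digital microscope on its swing arm stands over the calibration slide; it is wanted over the petri dish, one index hole to the left or to the right. Hook a fingertip under the index pin's pull ring, gently lift the spring pin out of its hole, swing the arm that one hole and no further, let the pin drop fully home, and take the finger out of the ring. Do not touch the microscope tube, and leave the dish, the jar, the bottle and the slide box where they stand.

Things in the scene. Friction and masses are not known exactly. Their poses are not given: they have to be found in the camera images.
- stand: Bench stand, bolted down: dark 120 x 120 x 12 mm foot and 36 mm post. Origin: on the bench under the pivot axis of the swing arm; x points along the arm as it stands at the start, away from the robot within 20 degrees; z up. The grey arm (36 mm wide, 128 to 140 mm above the bench) pivots on the post; the hub cap on the pivot ends 152 mm above the bench.
- plate (a point): Fixed aluminium index plate on the post, under the arm: a flat sector, 117 mm radius, 10 mm thick, with five 10 mm holes 30 degrees (0.524 rad) apart on a circle of 100 mm radius about the pivot, the middle one along the stand's x. The point is on the pivot axis at the plate's top, 125 mm above the bench; axes as the stand's.
- ring: Rigid upright steel pull ring on the pin, 100 mm from the pivot: inside diameter 52 mm, outside 63, wire 5.5. Origin: its centre, 199 mm above the bench with the pin home. x: horizontal through the ring's hole, along the arm, away from the pivot; y across in its plane; z up. Turns with the arm, rises with the pin. A fingertip slanted 45 degrees down, coming from the pivot side, goes in and hooks it.
- pin (a joint): Lift of the 8 mm spring pin and its ring, m: 0 = home, its round nose 10 mm down in the hole; clear of the plate from 0.010; stop at 0.018. The spring pushes it down with about 6 N at home, 10 N at the stop. Between holes it rides on the plate at 0.010; over a hole it drops in by itself (from up to about 3 mm off-centre).
- swing (a joint): Angle of the swing arm about the post, rad: 0 = middle hole (the start), positive anticlockwise seen from above; holes at 0, +-0.524 and +-1.047. About 0.1 N m of friction: it stays where it is left. A pin at home locks it to within about 0.01 rad.
- scope: The digital microscope: an upright white and black tube, 37 mm in diameter and 101 mm long, clamped in the end of the arm 230 mm from the pivot and looking straight down. Origin: centre of its lower rim, 68 mm above the bench. Not to be touched.
- dish_center (a point): Round covered petri dish, clear and pale with small spots, 60 mm in diameter, 15 mm high, loose on the bench under the place where the tube will be one hole to the left or one hole to the right (within 8 mm). The point is its centre, 7.5 mm above the bench.
- jar_center (a point): Squat glass specimen jar with a black screw cap, 46 mm in diameter, 42 mm high, loose, standing one hole to the other side. The point is its centre, 21 mm up.
- reagent_center (a point): Amber reagent bottle, 52 mm in diameter, 115 mm high, loose, off to the left of the stand. The point is its centre.
- slidebox_center (a point): Dark grey slide box, 84 x 62 x 33 mm, loose, off to the right of the stand. The point is its centre, 16 mm up.
Things that resemble listed ones, but are neither listed nor needed, are in the scene too. Several things look just like the part that bears dish_center: the one meant starts nearest to the robot's base.

How it is judged:
On the way, in this order (a step that is already met when the one before it is completed fails the run):
1. the finger in the ring lifts the pin out of the first hole (value of joint pin above 0.0095 m and contact force between the fingers and ring above 1 N and value of joint swing between -0.15 and 0.15 rad), for 0.1 s.
2. the arm is swung until the tube stands over the dish (horizontal distance between scope and dish_center below 0.025 m), for 0.1 s.
At the end, for the whole second after the job is handed in: The tube stands over the petri dish (centres within 18 mm seen from above), the arm is at the neighbouring hole (within 0.03 rad), the pin is home (lift under 1.5 mm) and all is at rest (horizontal distance between scope and dish_center below 0.018 m and value of joint pin below 0.0015 m and (value of joint swing between 0.494 and 0.554 rad or value of joint swing between -0.554 and -0.494 rad) and velocity of joint swing between -0.02 and 0.02 rad/s and linear speed of scope below 0.01 m/s); the robot touches nothing.
It fails at once if the arm is swung past the neighbouring hole (value of joint swing above 0.72 rad or value of joint swing below -0.72 rad).
It fails at once if the microscope tube is touched (contact force between any of the fingers, the arm and scope above 0.5 N).
It fails at once if the ring is gripped or wrenched (more than 40 N) (contact force between the fingers and ring above 40 N).
It fails at once if the dish or the jar is shifted or lifted (more than 8 mm) (distance of any of dish_center, jar_center from where it was at the start of the episode above 0.008 m).
It fails at once if the bottle or the slide box is shifted or lifted (more than 15 mm) (distance of any of reagent_center, slidebox_center from where it was at the start of the episode above 0.015 m).
It also fails if it takes over 42 s, if anything falls off the work surface, if the arm or the gripper's body presses on something with over 40 N, if the wrist force passes 120 N, or if a joint passes its speed limit or range.

## Working session

There is one attempt and no reset: what is moved stays moved. The work goes in short steps, Python scripts to look and compute and a tool call to move; the robot and the scene stay as the last step left them, time stands still between calls to the robot, and variables do not carry over. Pictures are saved under pics/ and viewed, at most 10 in all, crops included, and the job is handed in when it is done.

Besides the shell and the picture viewer there is one more tool, called after "Request:" as a command line: name --argument value ..., lists and objects as JSON in quotes. arm_command: Moves the arm, as the interface text tells. Its arguments: {"type":"object","properties":{"deltas":{"type":"array","items":{"type":"number"}},"force":{"type":"number"}},"required":["deltas"]}

```bash
mkdir -p pics; ls
python3 - <<'E'
from cell import sensors, optics, arm
import cv2,numpy as np
s=sensors.observe(); print({k:np.round(v,3).tolist() for k,v in s.items()}, arm.nose_length)
for n in("scene","top"):
    cv2.imwrite(f"pics/{n}0.png",optics.get_image(n)); c=optics.calibration(n); print(n,{k:np.round(v,4).tolist() for k,v in c.items()})
E
```

```text
pics
{'clock': 0.0, 'joints': [-1.44, 0.435, 0.025, 1.574, -0.012, 1.134, -0.075], 'dq': [0.001, 0.001, 0.0, -0.001, 0.002, -0.001, -0.001], 'joint_efforts': [0.0, -66.784, 0.985, -31.446, -0.061, 0.043, 0.0], 'position': [0.145, 0.607, 0.223], 'ee_rot': [-0.367, -3.12, 0.003], 'force': [-0.09, 0.62, 0.298], 'ft_torque': [-0.013, 0.001, -0.018], 'gripper_force': 0.0, 'width': 1.0} 0.019
scene {'camera_matrix': [[391.9212, 0.0, 322.4304], [0.0, 391.9212, 199.4275], [0.0, 0.0, 1.0]], 'D': [-0.0312, 0.0, 0.0, 0.0, 0.0], 'rvec': [2.2685, 0.7663, -0.3084], 'tvec': [-0.5294, -0.1704, 1.6499]}
top {'camera_matrix': [[367.2293, 0.0, 321.1912], [0.0, 367.2293, 201.9743], [0.0, 0.0, 1.0]], 'D': [0.0133, 0.0, 0.0, 0.0, 0.0], 'rvec': [2.1191, -2.1152, 0.1514], 'tvec': [0.0693, 0.6586, 1.2567]}
```

View pics/scene0.png

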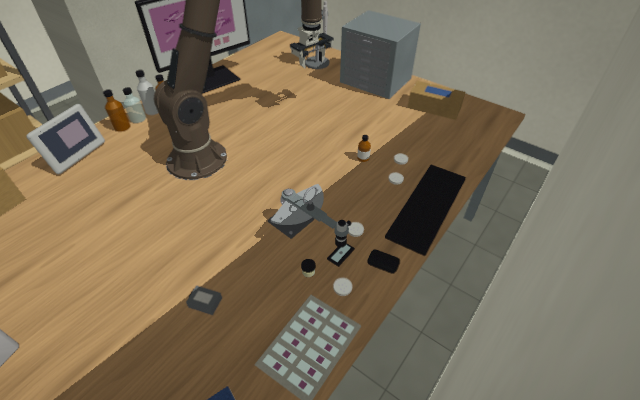

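View pics/top0.png

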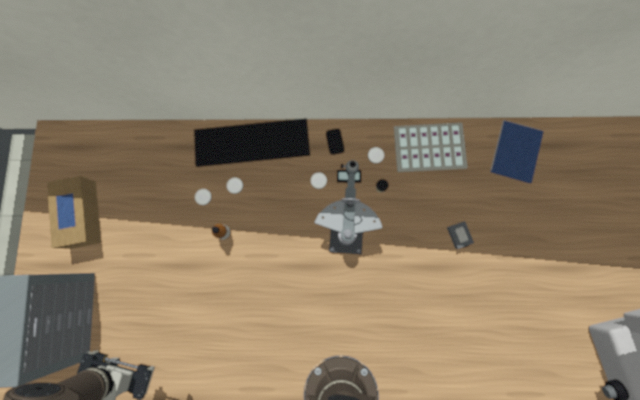

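The scene picture shows the stand at about (300,210) and the tube at (342,232). In the top picture the pivot is at about (347,237), the dish at (318,180) on the left, and the jar at (382,185) on the right. I'll swing left (+).

```bash
cat > h.py <<'E'
from cell import sensors, optics, arm
import cv2,numpy as np
def ray(n,px,z,c=None):
    "world point at height z seen at pixel"
    c=c or optics.calibration(n); R=cv2.Rodrigues(np.array(c["rvec"],float))[0]; t=np.array(c["tvec"],float).ravel()
    u=cv2.undistortPoints(np.array([[px]],float),np.array(c["camera_matrix"]),np.array(c["D"])).ravel()
    o=-R.T@t; d=R.T@np.array([u[0],u[1],1]); return o+d*(z-o[2])/d[2]
def proj(n,P,c=None):
    c=c or optics.calibration(n)
    return cv2.projectPoints(np.array(P,float).reshape(-1,3),np.array(c["rvec"],float),np.array(c["tvec"],float),np.array(c["camera_matrix"]),np.array(c["D"]))[0].reshape(-1,2)
E
python3 - <<'E'
from h import *
a=cv2.imread("pics/top0.png")[140:270,290:410]; b=cv2.imread("pics/scene0.png")[170:300,250:380]
f=lambda i:cv2.resize(i,(400,int(400*i.shape[0]/i.shape[1])),interpolation=cv2.INTER_CUBIC)
a,b=f(a),f(b); h=min(len(a),len(b)); cv2.imwrite("pics/crop1.png",np.hstack([a[:h],b[:h]]))
for nm,p,z in(("dish",(318.5,180.5),.015),("jar",(382,185),.042),("hub",(348,237),.152),("tubetop",(352,166),.169),("d2",(203,197),.015),("d3",(376,155),.015)): print(nm,ray("top",p,z).round(3))
E
```

```text
dish [0.748 0.082 0.015]
jar [ 0.724 -0.15   0.042]
hub [ 0.526 -0.02   0.152]
tubetop [ 0.76  -0.035  0.169]
d2 [0.685 0.514 0.015]
d3 [ 0.845 -0.134  0.015]
```

View pics/crop1.png

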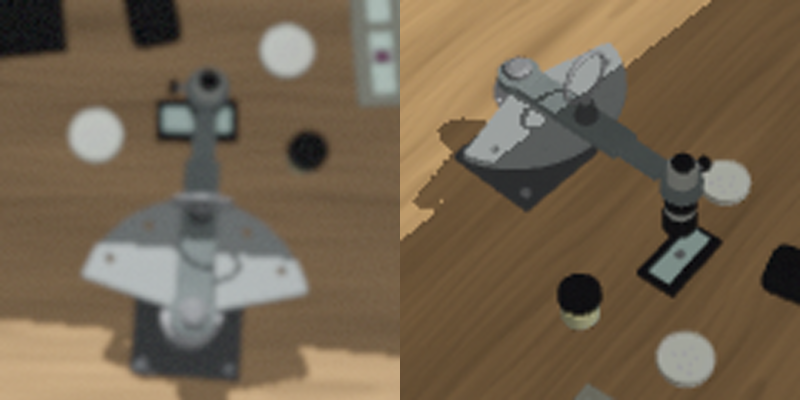

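The crop shows the hub at (191,316), the ring edge-on at (203,197), the tube top at (208,82) and the dish at (96,135), with scale 3.33 and offset (290,140). In the right-hand scene view the ring is at about (585,72).

Run:
```python
from h import *
g=lambda u,v:(290+u*.3,140+v*.3)
H=ray("top",g(191,316),.152)
for nm,p,z in(("ringtop",(203,195),.2305),("tube",(208,80),.169),("dish",(96,135),.015)):
    P=ray("top",g(*p),z); d=P-H; print(nm,P.round(4),"r",np.hypot(*d[:2]).round(4),"ang",np.arctan2(d[1],d[0]).round(3))
print(H.round(4))
# scene ring check
r=ray("scene",(250+(585-400)*.325,170+72*.325),.199);print("ring scene",r.round(4), ray("scene",(250+(518-400)*.325,170+65*.325),.152).round(4))
```

```text
ringtop [ 0.6392 -0.0269  0.2305] r 0.1063 ang -0.083
tube [ 0.7672 -0.0361  0.169 ] r 0.2346 ang -0.077
dish [0.7475 0.0812 0.015 ] r 0.2361 ang 0.434
[ 0.5333 -0.0181  0.152 ]
ring scene [ 0.6345 -0.0233  0.199 ] [ 0.5403 -0.0227  0.152 ]
```

```bash
cat >> h.py <<'E'
from scipy.spatial.transform import Rotation as Ro
def target(ring,psi,back,off=.0554,h=0.,d=.016):
    "pose with the +y finger's axis through the ring plane at height h, tip d past it, then back along z"
    y=np.array([-np.sin(psi),np.cos(psi),0]); z=np.array([np.cos(psi),np.sin(psi),-1])/2**.5
    R=np.c_[np.cross(y,z),y,z]; return np.array(ring)+[0,0,h]+z*(d-.019-back)-y*off, R
def delta(P,R):
    s=sensors.observe(); R0=Ro.from_rotvec(s["ee_rot"])
    w=(Ro.from_matrix(R)*R0.inv()).as_rotvec()/(np.pi/2)
    return w.round(4),(P-np.array(s["position"])).round(4)
E
python3 - <<'E'
from h import *
print(delta(*target((.635,-.0265,.199),-.08,.10)))
E
```

```text
(array([-0.0774, -0.4944,  0.0932]), array([ 0.4132, -0.6834,  0.0484]))
```

Request:
arm_command --deltas '[0, 0, 0, 0.05, -0.05, 0.1, 91.8, 0, 0, 0, 0.1, -0.15, 0.17, 91.8, 0, 0, 0, 0.15, -0.25, 0.17, 91.8, 0, 0, 0, 0.2, -0.35, 0.17, 91.8, 0, 0, 0, 0.3, -0.5, 0.17, 91.8, 0, 0, 0, 0.3, -0.5, 0.17, 91.8, 0, 0, 0, 0.4, -0.6834, 0.17, 91.8, 0, 0, 0, 0.4, -0.6834, 0.17, 91.8, 0, 0, 0, 0.4, -0.6834, 0.17, 91.8, 0, 0, 0, 0.4, -0.6834, 0.17, 91.8, 0, 0, 0, 0.4, -0.6834, 0.17, 91.8, -0.0774, -0.4944, 0.0932, 0.4, -0.6834, 0.17, 91.8, -0.0774, -0.4944, 0.0932, 0.4, -0.6834, 0.17, 91.8, -0.0774, -0.4944, 0.0932, 0.4, -0.6834, 0.17, 91.8, -0.0774, -0.4944, 0.0932, 0.4, -0.6834, 0.17, 91.8, -0.0774, -0.4944, 0.0932, 0.4, -0.6834, 0.17, 91.8, -0.0774, -0.4944, 0.0932, 0.4, -0.6834, 0.17, 91.8, -0.0774, -0.4944, 0.0932, 0.4, -0.6834, 0.17, 91.8, -0.0774, -0.4944, 0.0932, 0.4, -0.6834, 0.17, 91.8, -0.0774, -0.4944, 0.0932, 0.4, -0.6834, 0.17, 91.8]'

```text
clock: 2.1
position: [0.5449, -0.0742, 0.3943]
ee_rot: [0.092, 2.355, -0.037]
force: [-0.4, 0.9, -0.2]
width: 0.999
gripper_force: 0.0
```

Run:
```python
from h import *
s=sensors.observe(); print(s["clock"],s["joints"],s["position"]); c=optics.calibration("wrist")
P,R=target((.635,-.0265,.199),-.08,.10); print(delta(P,R))
Rc=Ro.from_rotvec(np.ravel(c["rvec"])).as_matrix(); cam=-Rc.T@np.ravel(c["tvec"])
print("cam in tool",Ro.from_rotvec(s["ee_rot"]).as_matrix().T@(cam-s["position"]))
i=optics.get_image("wrist"); cv2.imwrite("pics/w1.png",i)
print(proj("wrist",[(.635,-.0265,.199),(.637,.0,.199),(.535,-.019,.152)],c))
```

```text
2.1 [-0.7045327  -0.32398957  0.51978374  2.19243869  0.65032172  0.53311535
  0.90087821] [ 0.54486986 -0.07423623  0.39426706]
(array([-0.0006, -0.0003, -0.0014]), array([ 0.0131, -0.0017, -0.1224]))
cam in tool [ 0.06708728  0.0004632  -0.15967196]
[[364.53276464 111.37497067]
 [388.41365127 111.44563759]
 [373.67353352  -4.9613889 ]]
```

View pics/w1.png

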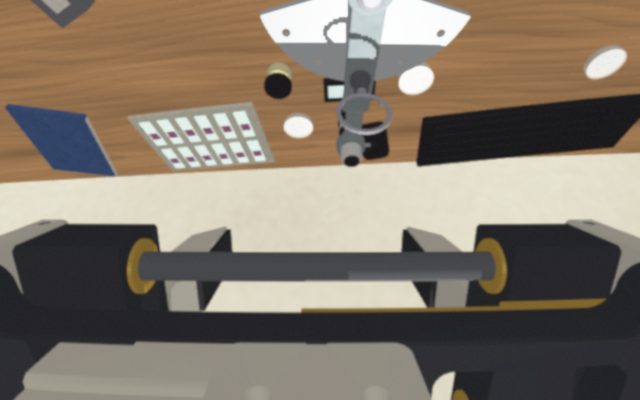

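The wrist view shows the ring centred at (365,114) and edge-to-edge about 52 px wide. The predicted centre was (364.5,111.4), so the estimate holds within 3 mm. Next is the pre-approach.

Request:
arm_command --deltas '[0, 0, 0, 0.005, -0.0007, -0.05, 91.8, 0, 0, 0, 0.0131, -0.0017, -0.1, 91.8, 0, 0, 0, 0.0131, -0.0017, -0.1224, 91.8, 0, 0, 0, 0.0131, -0.0017, -0.1224, 91.8, 0, 0, 0, 0.0131, -0.0017, -0.1224, 91.8]'

```text
clock: 2.65
position: [0.5574, -0.0766, 0.2699]
ee_rot: [0.09, 2.358, -0.041]
force: [1.2, 0.2, 0.7]
width: 1.0
gripper_force: 0.0
```

Run:
```python
from h import *
s=sensors.observe(); print(s["clock"],s["joints"].round(3),s["position"].round(4),s["force"]); c=optics.calibration("wrist")
i=optics.get_image("wrist")
P,R=target((.635,-.0265,.199),-.08,.10); print(delta(P,R)); print(delta(*target((.635,-.0265,.199),-.08,0)))
print(proj("wrist",[(.635,-.0265,.199),(.635,-.0265,.2278),(.6373,.002,.199),(.633,-.055,.199)],c).round(1))
# finger axis direction: tip pixel and its extrapolation through the ring plane
for q in((.035,-.003),(.0554,0.0554-.0554)): pass
Rt=Ro.from_rotvec(s["ee_rot"]).as_matrix(); print("tip +y",proj("wrist",s["position"]+Rt@[0,.0554,.019],c))
cv2.imwrite("pics/w2.png",i)
```

```text
2.65 [-0.713 -0.097  0.697  2.398  1.277  0.119  0.273] [ 0.5574 -0.0766  0.2699] [1.20782904 0.20129478 0.68190315]
(array([ 0.0004, -0.0009, -0.0022]), array([-0.0001, -0.    ,  0.0006]))
(array([ 0.0004, -0.0009, -0.0022]), array([ 0.0704, -0.0057, -0.0701]))
[[380.2 203.1]
 [383.8 233.4]
 [412.9 203.2]
 [347.2 203.2]]
tip +y [[406.14949465 234.40034999]]
```

View pics/w2.png

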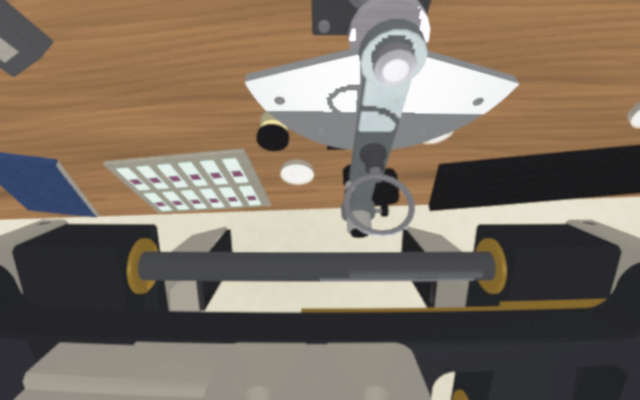

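The ring is now centred at about (378.5,205), 343–414 px wide, against a predicted 380. The open fingertip edges sit at about (232,232) and (403,232). I'll check those fingertip corners against the model.

Run:
```python
from h import *
s=sensors.observe(); c=optics.calibration("wrist"); print(np.round(c["camera_matrix"],1).tolist())
Rt=Ro.from_rotvec(s["ee_rot"]).as_matrix()
for y in(-.046,.046,.0554,.065):
  for z in(.019,-.02):
    print(y,z,[proj("wrist",s["position"]+Rt@[x,y,z],c)[0].round(0).tolist() for x in(.0095,-.0095)])
i=cv2.imread("pics/w2.png")[150:330,310:490]; cv2.imwrite("pics/w2c.png",cv2.resize(i,(600,600),interpolation=cv2.INTER_CUBIC))
```

```text
[[313.3, 0.0, 316.3], [0.0, 313.3, 199.7], [0.0, 0.0, 1.0]]
-0.046 0.019 [[238.0, 220.0], [240.0, 249.0]]
-0.046 -0.02 [[219.0, 245.0], [222.0, 280.0]]
0.046 0.019 [[392.0, 220.0], [390.0, 249.0]]
0.046 -0.02 [[411.0, 244.0], [408.0, 280.0]]
0.0554 0.019 [[407.0, 220.0], [405.0, 249.0]]
0.0554 -0.02 [[430.0, 244.0], [426.0, 280.0]]
0.065 0.019 [[423.0, 219.0], [420.0, 249.0]]
0.065 -0.02 [[450.0, 244.0], [445.0, 280.0]]
```

View pics/w2c.png

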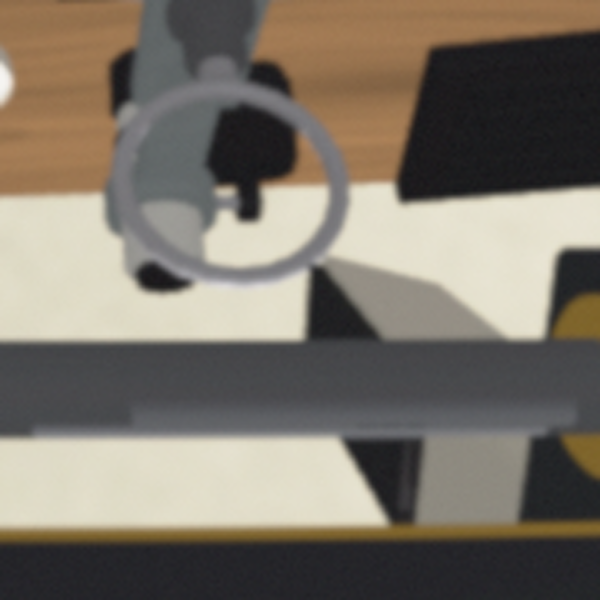

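The crop shows the ring at (230,181), which is px (379,204.5), within 1 mm of the estimate. The fingertip edge at px (404,229) looks a little short and further out than nominal. I'll insert slightly deeper and use a 57 mm offset.

Run:
```python
from h import *
print(delta(*target((.635,-.0265,.199),-.08,0,off=.057,h=-.002,d=.024)))
```

```text
(array([ 0.0004, -0.0009, -0.0022]), array([ 0.0759, -0.0077, -0.0777]))
```

Request:
arm_command --deltas '[0, 0, 0, 0.008, -0.001, -0.01, 91.8, 0, 0, 0, 0.016, -0.002, -0.018, 91.8, 0, 0, 0, 0.024, -0.0025, -0.026, 91.8, 0, 0, 0, 0.032, -0.0033, -0.034, 91.8, 0, 0, 0, 0.04, -0.004, -0.042, 91.8, 0, 0, 0, 0.048, -0.005, -0.05, 91.8, 0, 0, 0, 0.056, -0.006, -0.058, 91.8, 0, 0, 0, 0.056, -0.006, -0.058, 91.8, 0, 0, 0, 0.056, -0.006, -0.058, 91.8]'

```text
clock: 3.6
position: [0.5777, -0.0745, 0.2511]
ee_rot: [0.102, 2.353, -0.052]
force: [-0.0, -0.4, 1.2]
width: 1.0
gripper_force: 0.0
```

Run:
```python
from h import *
s=sensors.observe(); print(s["clock"],s["joints"].round(3),s["position"].round(4),s["force"])
print(delta(*target((.635,-.0265,.199),-.08,0,off=.057,h=-.002,d=.024)))
i=optics.get_image("wrist")[130:330,290:490]; j=optics.get_image("scene")[150:270,240:380]
a=cv2.resize(i,(400,400),interpolation=cv2.INTER_CUBIC); b=cv2.resize(j,(400,343),interpolation=cv2.INTER_CUBIC)
cv2.imwrite("pics/w3.png",np.hstack([a,cv2.copyMakeBorder(b,0,57,0,0,cv2.BORDER_CONSTANT)]))
```

```text
3.6 [-1.3   -0.078  1.317  2.413  1.929  0.118 -0.354] [ 0.5777 -0.0745  0.2511] [-0.0384462  -0.41134526  1.17365053]
(array([0.0046, 0.0006, 0.0061]), array([ 0.0562, -0.0091, -0.0576]))
```

View pics/w3.png

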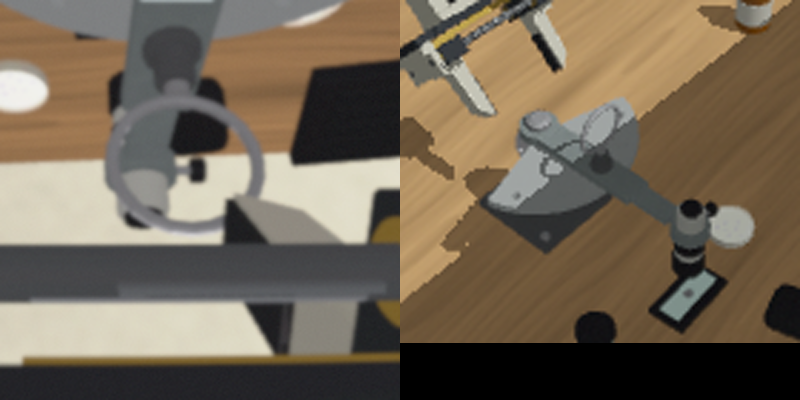

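The move stopped short because joints 3 and 6 hit their limits. The picture shows the finger still outside the ring, and nothing is being touched. I'll fit a kinematic model from the logged poses so I can plan a better arm posture.

```bash
cat > k.py <<'E'
import numpy as np, itertools
from scipy.spatial.transform import Rotation as Ro
Q=[[-1.44,.435,.025,1.574,-.012,1.134,-.075],[-.70453,-.32399,.51978,2.19244,.65032,.53312,.90088],[-.713,-.097,.697,2.398,1.277,.119,.273],[-1.3,-.078,1.317,2.413,1.929,.118,-.354]]
P=[[.145,.607,.223],[.54487,-.07424,.39427],[.5574,-.0766,.2699],[.5777,-.0745,.2511]]
W=[[-.367,-3.12,.003],[.092,2.355,-.037],[.09,2.358,-.041],[.102,2.353,-.052]]
ax=["z","y"]*3+["z"]
def frames(q,s,base=0.):
    R=Ro.from_euler("z",base); out=[]
    for a,b,c in zip(ax,q,s): R=R*Ro.from_euler(a,b*c); out.append(R)
    return out
E
python3 - <<'E'
from k import *
res=[]
for s in itertools.product((1,-1),repeat=7):
    E=[frames(q,s)[-1] for q in Q]; M=[Ro.from_rotvec(w) for w in W]
    # base yaw b and constant tool rotation C: M = Rz(b) E C
    for b in np.linspace(-np.pi,np.pi,73):
        B=Ro.from_euler("z",b); C=Ro.concatenate([(B*e).inv()*m for e,m in zip(E,M)])
        m=C.mean(); res.append((max((m.inv()*C).magnitude()),s,b,m.as_rotvec().round(2)))
res.sort(key=lambda r:r[0])
for r in res[:8]: print(r)
E
```

```text
(np.float64(0.000984809982394765), (-1, 1, -1, 1, -1, 1, -1), np.float64(0.0), array([ 0.  , -0.  ,  1.57]))
(np.float64(0.0009848099823951447), (-1, -1, -1, -1, -1, -1, -1), np.float64(-3.141592653589793), array([-0.  , -0.  , -1.57]))
(np.float64(0.0009848099823951447), (-1, -1, -1, -1, -1, -1, -1), np.float64(3.141592653589793), array([-0.  , -0.  , -1.57]))
(np.float64(0.049751851531427395), (-1, 1, -1, 1, -1, 1, -1), np.float64(0.08726646259971638), array([0.04, 0.04, 1.64]))
(np.float64(0.049751851531428075), (-1, -1, -1, -1, -1, -1, -1), np.float64(-3.0543261909900767), array([ 0.04, -0.04, -1.5 ]))
(np.float64(0.05034959020285898), (-1, -1, -1, -1, -1, -1, -1), np.float64(3.0543261909900767), array([-0.04,  0.04, -1.64]))
(np.float64(0.050349590202859285), (-1, 1, -1, 1, -1, 1, -1), np.float64(-0.08726646259971638), array([-0.04, -0.04,  1.5 ]))
(np.float64(0.09973623927465339), (-1, -1, -1, -1, -1, -1, -1), np.float64(-2.9670597283903604), array([ 0.07, -0.07, -1.43]))
```

```bash
cat >> k.py <<'E'
S=(-1,1,-1,1,-1,1,-1)
def A(q):
    f=frames(q,S); F=[f[i].as_matrix() for i in(1,3,5)]   # after j2, j4, j6
    # a-offset (x) and length (z) per link, lateral y lumped; base height, x offset after j1
    return np.c_[[0,0,1],f[0].as_matrix()[:,0],F[0][:,[0,1,2]],F[1][:,[0,2]],F[2][:,[0,2]]]
lam=1e-3
M=np.vstack([A(q) for q in Q]); y=np.ravel(P)
X=np.linalg.solve(M.T@M+lam**2*np.eye(M.shape[1]),M.T@y)
def fk(q): return A(q)@X, frames(q,S)[-1]*Ro.from_euler("z",np.pi/2)
E
python3 - <<'E'
from k import *
print(np.linalg.svd(M)[1].round(3)); print("h,x1 | a1 b1 L1 | a2 L2 | a3 L3",X.round(4)); print((M@X-y).reshape(-1,3).round(4))
# sparse variants
for drop in([],[1],[1,3],[1,3,7],[1,2,3,5,7],[1,3,5,7],[2,3,5,7]):
    k=[i for i in range(9) if i not in drop]; x,*_=np.linalg.lstsq(M[:,k],y,rcond=None); print(drop,x.round(4),abs(M[:,k]@x-y).max().round(4))
E
```

```text
[3.889 3.617 2.482 0.828 0.702 0.459 0.411 0.217 0.165]
h,x1 | a1 b1 L1 | a2 L2 | a3 L3 [ 0.2845 -0.0051 -0.0068 -0.052   0.5729  0.0238  0.4412 -0.0017  0.3753]
[[-0.0016  0.0002 -0.    ]
 [ 0.0006 -0.0002  0.    ]
 [-0.005  -0.001  -0.0001]
 [ 0.0046  0.003   0.0001]]
[] [ 0.2845 -0.0051 -0.0068 -0.052   0.573   0.0238  0.4412 -0.0017  0.3753] 0.005
[1] [ 0.2849 -0.012  -0.0519  0.5759  0.0254  0.4392 -0.0027  0.3792] 0.0049
[1, 3] [ 0.3013 -0.0409  0.6159  0.0191  0.4468 -0.0043  0.4503] 0.0528
[1, 3, 7] [ 0.3017 -0.037   0.614   0.0193  0.4488  0.4462] 0.0528
[1, 2, 3, 5, 7] [0.2528 0.6251 0.4027 0.4502] 0.0534
[1, 3, 5, 7] [ 0.2813 -0.0349  0.6066  0.44    0.4373] 0.0532
[2, 3, 5, 7] [ 0.2871 -0.0379  0.5955  0.4524  0.4232] 0.0528
```

Run:
```python
from k import *
nm=["h","y2","z2","y4","z4","x4","y6","z6","x6","x3"]
def col(q):
    f=[r.as_matrix() for r in frames(q,S)]
    return np.c_[[0,0,1],f[1][:,1],f[1][:,2],f[3][:,1],f[3][:,2],f[3][:,0],f[5][:,1],f[5][:,2],f[5][:,0],f[2][:,0]]
M=np.vstack([col(q) for q in Q]); y=np.ravel(P)
base=[0,1,2,4,7]; ex=[3,5,6,8,9]; out=[]
for n in range(6):
    for e in itertools.combinations(ex,n):
        k=base+list(e); x,*_=np.linalg.lstsq(M[:,k],y,rcond=None); out.append((n,abs(M[:,k]@x-y).max(),dict(zip([nm[i] for i in k],x.round(4).tolist()))))
for n in range(6):
    for o in sorted([o for o in out if o[0]==n],key=lambda o:o[1])[:2]: print(o)
```

```text
(0, np.float64(0.011148340880921953), {'h': 0.2528, 'y2': -0.0554, 'z2': 0.5648, 'z4': 0.4228, 'z6': 0.3619})
(1, np.float64(0.0005842395815329471), {'h': 0.272, 'y2': -0.0375, 'z2': 0.5574, 'z4': 0.427, 'z6': 0.3731, 'y4': -0.016})
(1, np.float64(0.0078748862792547), {'h': 0.2571, 'y2': -0.0527, 'z2': 0.5624, 'z4': 0.4298, 'z6': 0.3588, 'x6': 0.0056})
(2, np.float64(0.00020964719807047005), {'h': 0.2726, 'y2': -0.0358, 'z2': 0.5564, 'z4': 0.4277, 'z6': 0.3728, 'y4': -0.0167, 'y6': -0.0013})
(2, np.float64(0.0002750173309954279), {'h': 0.272, 'y2': -0.0373, 'z2': 0.5576, 'z4': 0.4261, 'z6': 0.3739, 'y4': -0.0165, 'x6': -0.0008})
(3, np.float64(0.00017291446442864455), {'h': 0.2717, 'y2': -0.0374, 'z2': 0.5564, 'z4': 0.4257, 'z6': 0.3724, 'y4': -0.0165, 'x6': -0.0006, 'x3': 0.0013})
(3, np.float64(0.00020055208512603784), {'h': 0.2722, 'y2': -0.0362, 'z2': 0.5555, 'z4': 0.4269, 'z6': 0.3716, 'y4': -0.0167, 'y6': -0.0011, 'x3': 0.0012})
(4, np.float64(0.00014587237051558177), {'h': 0.2716, 'y2': -0.0357, 'z2': 0.5547, 'z4': 0.4266, 'z6': 0.371, 'y4': -0.017, 'x4': -0.0008, 'y6': -0.0013, 'x3': 0.0014})
(4, np.float64(0.0001690689794394129), {'h': 0.2712, 'y2': -0.0373, 'z2': 0.556, 'z4': 0.4253, 'z6': 0.3721, 'y4': -0.0167, 'x4': -0.0005, 'x6': -0.0007, 'x3': 0.0014})
(5, np.float64(0.00014026405943298736), {'h': 0.2716, 'y2': -0.0358, 'z2': 0.5548, 'z4': 0.4265, 'z6': 0.3711, 'y4': -0.0169, 'x4': -0.0008, 'y6': -0.0012, 'x6': -0.0001, 'x3': 0.0014})
```

```bash
cat > k2.py <<'E'
from k import frames,S,Ro,np
from scipy.optimize import minimize,least_squares
X=np.array([.272,-.0375,.5574,-.016,.427,.3731])
lo=np.array([-2.62,-.44,-1.27,.08,-1.32,.12,-2.74]); hi=np.array([2.62,2.09,1.32,2.57,4.46,2,2.74])
def fk(q):
    f=[r.as_matrix() for r in frames(q,S)]
    return np.c_[[0,0,1],f[1][:,1],f[1][:,2],f[3][:,1],f[3][:,2],f[5][:,2]]@X,frames(q,S)[-1]*Ro.from_euler("z",np.pi/2)
def err(q,P,R):
    p,r=fk(q); return np.r_[(p-P)*10,(r*R.inv()).as_rotvec()*3]
def pose(ring,psi,tilt,off,h=0,d=.024,back=0,nose=.019):
    y=np.array([-np.sin(psi),np.cos(psi),0]); z=np.array([np.cos(psi)*np.cos(tilt),np.sin(psi)*np.cos(tilt),-np.sin(tilt)])
    return np.array(ring)+[0,0,h]+z*(d-nose-back)-y*off, Ro.from_matrix(np.c_[np.cross(y,z),y,z])
piv=np.array([.535,-.0185,.199])
def ringat(th): return piv+.1*np.array([np.cos(th),np.sin(th),0])
E
python3 - <<'E'
from k2 import *
rng=np.random.default_rng(0)
for tilt in(45,55):
  for off in(.057,-.057):
    for psi in(-.08,.444):
      P,R=pose(ringat(psi),psi,np.radians(tilt),off); sol=[]
      for _ in range(25):
        q0=rng.uniform(lo,hi); q0[4]=rng.uniform(-1.3,3)
        r=least_squares(lambda q:np.r_[err(q,P,R)*20,.05*np.exp(-15*(q-lo)),.05*np.exp(-15*(hi-q))],q0,bounds=(lo,hi),max_nfev=80)
        if np.abs(err(r.x,P,R)).max()<.02: sol.append((min((r.x-lo).min(),(hi-r.x).min()),r.x.round(2)))
      sol.sort(key=lambda s:-s[0]); print(tilt,off,psi,len(sol),[ (round(a,3),b.tolist()) for a,b in sol[:2]])
E
```

```text
45 0.057 -0.08 13 [(np.float64(0.283), [0.81, 0.4, -0.96, 2.25, 2.02, 0.4, -0.37]), (np.float64(0.25), [0.85, 0.42, -1.02, 2.25, 1.99, 0.43, -0.33])]
45 0.057 0.444 3 [(np.float64(0.057), [1.08, 0.63, -1.21, 2.11, 1.25, 0.18, 1.0]), (np.float64(0.057), [1.08, 0.63, -1.21, 2.11, 1.25, 0.18, 1.0])]
45 -0.057 -0.08 15 [(np.float64(0.334), [0.47, 0.39, -0.9, 2.24, 1.84, 0.57, -0.44]), (np.float64(0.333), [0.45, 0.38, -0.88, 2.24, 1.85, 0.56, -0.45])]
45 -0.057 0.444 8 [(np.float64(0.223), [-0.14, 0.23, 0.11, 2.33, 4.23, 0.34, -2.36]), (np.float64(0.163), [-0.4, 0.23, 0.42, 2.35, 4.3, 0.42, -2.43])]
55 0.057 -0.08 19 [(np.float64(0.294), [0.81, 0.4, -0.98, 2.1, 1.2, 0.41, 0.43]), (np.float64(0.287), [0.8, 0.4, -0.96, 2.1, 1.19, 0.41, 0.44])]
55 0.057 0.444 13 [(np.float64(0.217), [0.91, 0.52, -1.03, 1.99, 0.48, 0.34, 1.67]), (np.float64(0.216), [0.91, 0.51, -1.03, 1.99, 0.48, 0.34, 1.67])]
55 -0.057 -0.08 18 [(np.float64(0.356), [0.5, 0.39, -0.91, 2.09, 1.27, 0.54, 0.15]), (np.float64(0.33), [0.36, 0.34, -0.72, 2.1, 1.19, 0.45, 0.2])]
55 -0.057 0.444 15 [(np.float64(0.166), [0.78, 0.42, -1.09, 2.12, 0.83, 0.29, 1.11]), (np.float64(0.163), [0.77, 0.42, -1.08, 2.12, 0.82, 0.28, 1.12])]
```

```bash
cat >> k2.py <<'E'
def jac(q):
    J=np.zeros((6,7)); p,r=fk(q)
    for i in range(7):
        d=np.zeros(7); d[i]=1e-5; a,b=fk(q+d); J[:3,i]=(a-p)/1e-5; J[3:,i]=(b*r.inv()).as_rotvec()/1e-5
    return J
def sim(q,targets,n=5,mid=0.,damp=1e-3):
    "follow rows of (P,R), rate limited, with damped least-norm steps"
    q=np.array(q,float); p,r=fk(q); P,R=p.copy(),r; tr=[]
    for Pt,Rt in targets:
        for _ in range(n):
            d=Pt-P; L=np.linalg.norm(d); P=P+d*min(1,.05/n/max(L,1e-9))
            w=(Rt*R.inv()).as_rotvec(); a=np.linalg.norm(w); R=Ro.from_rotvec(w*min(1,.15/n/max(a,1e-9)))*R
            for _ in range(2):
                p,r=fk(q); J=jac(q); free=np.ones(7,bool)
                e=np.r_[P-p,(R*r.inv()).as_rotvec()]
                for _ in range(3):
                    Jf=J*free; dq=Jf.T@np.linalg.solve(Jf@Jf.T+damp**2*np.eye(6),e)
                    if mid: N=np.eye(7)-np.linalg.pinv(Jf)@Jf; dq=dq+N@(free*mid*((lo+hi)/2-q))
                    bad=free&(((q+dq)<lo)|((q+dq)>hi))
                    if not bad.any(): break
                    free&=~bad
                q=np.clip(q+dq*free,lo,hi)
        tr.append(q.copy())
    return q,np.array(tr)
E
python3 - <<'E'
from k2 import *
from k import Q
p0,r0=fk(Q[0]); rows=[(.05,-.05,.1),(.1,-.15,.17),(.15,-.25,.17),(.2,-.35,.17),(.3,-.5,.17),(.3,-.5,.17)]+[(.4,-.6834,.17)]*14
w=np.array([-.0774,-.4944,.0932])*np.pi/2
T=[(p0+np.array(d),(Ro.from_rotvec(w)*r0 if i>=11 else r0)) for i,d in enumerate(rows)]
print("actual",np.round(Q[1],2))
for mid in(0,.02,.1):
    q,tr=sim(Q[0],T,mid=mid); print(mid,q.round(2)); print(tr[10].round(2))
p,r=fk(q)
p2=[fk(Q[1])[0]+np.array(d) for d in((.005,-.0007,-.05),(.0131,-.0017,-.1),(.0131,-.0017,-.1224),(.0131,-.0017,-.1224),(.0131,-.0017,-.1224))]
for m in(0,.02,.1):print(m,"2nd",sim(Q[1],[(a,fk(Q[1])[1]) for a in p2],mid=m)[0].round(2), "actual",np.round(Q[2],2))
E
```

```text
actual [-0.7  -0.32  0.52  2.19  0.65  0.53  0.9 ]
0 [-0.7  -0.33  0.52  2.19  0.65  0.53  0.9 ]
[-0.88  0.01  0.37  1.77 -0.    1.36  0.83]
0.02 [-0.52 -0.28  0.4   2.19  0.51  0.48  1.03]
[-0.16  0.06 -0.37  1.72  0.02  1.36  0.79]
0.1 [-0.77 -0.34  0.56  2.2   0.7   0.56  0.85]
[-0.12  0.06 -0.42  1.72  0.03  1.37  0.79]
0 2nd [-0.78 -0.11  0.76  2.4   1.29  0.13  0.26] actual [-0.71 -0.1   0.7   2.4   1.28  0.12  0.27]
0.02 2nd [-0.72 -0.1   0.7   2.4   1.27  0.12  0.28] actual [-0.71 -0.1   0.7   2.4   1.28  0.12  0.27]
0.1 2nd [-0.75 -0.11  0.73  2.4   1.28  0.13  0.27] actual [-0.71 -0.1   0.7   2.4   1.28  0.12  0.27]
```

```bash
cat > k3.py <<'E'
from k2 import *
import k2
def rz(a): c,s=np.cos(a),np.sin(a); return np.array([[c,-s,0],[s,c,0],[0,0,1]])
def ry(a): c,s=np.cos(a),np.sin(a); return np.array([[c,0,s],[0,1,0],[-s,0,c]])
h,y2,z2,y4,z4,z6=X; RT=rz(np.pi/2)
def kin(q):
    "position, rotation and geometric Jacobian"
    R=np.eye(3); p=np.array([0,0,h]); o=[];a=[]
    for i in range(7):
        a.append(S[i]*R[:,2 if i%2==0 else 1]); o.append(p)
        R=R@((rz if i%2==0 else ry)(S[i]*q[i]))
        if i==1: p=p+R@[0,y2,z2]
        if i==3: p=p+R@[0,y4,z4]
        if i==5: p=p+R@[0,0,z6]
    a=np.array(a); return p,R@RT,np.vstack([np.cross(a,p-np.array(o)).T,a.T])
def lg(M): return Ro.from_matrix(M).as_rotvec()
def ex(w): return Ro.from_rotvec(w).as_matrix()
def follow(q,way,n=2):
    "way: list of (P,R); runs the rate-limited path through each, returns joints, min margin, worst error, rows"
    P,R,_=kin(q); tr=[]; err=0
    for Pt,Rt in way:
        w=lg(Rt@R.T); k=max(1,int(np.ceil(max(np.linalg.norm(Pt-P)/.04,np.linalg.norm(w)/.13)))); P0,R0=P,R
        for j in range(1,k*n+1):
            f=j/(k*n); P=P0+f*(Pt-P0); R=ex(w*f)@R0
            p,r,J=kin(q); e=np.r_[P-p,lg(R@r.T)]; free=np.ones(7)
            for _ in range(3):
                Jf=J*free; dq=Jf.T@np.linalg.solve(Jf@Jf.T+1e-6*np.eye(6),e); bad=((q+dq)<lo)|((q+dq)>hi)
                if not bad.any(): break
                free=free*~bad
            q=np.clip(q+dq,lo,hi); tr.append(q)
        p,r,_=kin(q); err=max(err,np.linalg.norm(p-P),.2*np.linalg.norm(lg(R@r.T)))
    tr=np.array(tr); return q,tr,err
def work(psit,tilt,off,d=.024,back=.1):
    "pre, hook, lift, swing, lower, retreat"
    L=[pose(ringat(-.08),psit,tilt,off,-.002,d,b) for b in(back,0)]
    th=np.linspace(-.08,.444,8); L+=[pose(ringat(t),psit,tilt,off,.026,d) for t in th]
    L+=[pose(ringat(.444),psit,tilt,off,-.002,d,b) for b in(0,back)]
    return [(p,r.as_matrix()) for p,r in L]
E
cat > search.py <<'E'
from k3 import *
import sys,time
rng=np.random.default_rng(int(sys.argv[1])); q0=np.array([-1.3,-.078,1.317,2.413,1.929,.119,-.354]); q0=np.clip(q0,lo+1e-3,hi-1e-3)
P0,R0,_=kin(q0); best=-9; t0=time.time()
while time.time()-t0<200:
    tilt=np.radians(rng.choice([45,50,55])); off=rng.choice([.057,-.057]); psit=rng.choice([-.08,.1,.2,.3])
    W=[(P0+[-.02,0,.15],R0)]; wp=[]
    for _ in range(rng.integers(1,4)):
        p=np.array([rng.uniform(.4,.65),rng.uniform(-.45,.45),rng.uniform(.38,.5)]); yw,tl=rng.uniform(-1,1),np.radians(rng.uniform(50,90))
        wp.append([*p,yw,tl]); W.append((p,pose((0,0,0),yw,tl,0)[1].as_matrix()))
    wk=work(psit,tilt,off); W.append((wk[0][0]+[-.01,0,.12],wk[0][1]))
    q,tr,e1=follow(q0,W)
    if e1>.01: continue
    q,tr2,e2=follow(q,wk)
    m=min((tr2-lo).min(),(hi-tr2).min())-10*max(0,e2-.001)
    if m>best: best=m; print(round(m,3),round(np.degrees(tilt)),off,psit,np.round(wp,2).tolist(),"e",round(e2,4),"q",tr2[0].round(2),tr2[-1].round(2),len(tr)//2,len(tr2)//2,flush=True)
E
for i in 1 2 3 4; do python3 search.py $i > s$i.txt & done; wait; tail -qn 2 s?.txt
```

```text
0.295 55 -0.057 -0.08 [[0.56, 0.29, 0.46, 0.21, 1.25], [0.62, -0.34, 0.48, 0.68, 1.12]] e 0.0009 q [ 0.61 -0.03 -0.84  1.93  0.26  0.65  1.09] [ 0.33  0.12 -0.79  2.1   0.78  0.54  0.46] 40 19
0.308 55 -0.057 -0.08 [[0.43, -0.45, 0.45, -0.97, 0.97], [0.54, 0.42, 0.39, -0.53, 1.04], [0.64, -0.43, 0.44, 0.39, 0.91]] e 0.0009 q [ 0.65 -0.03 -0.88  1.93  0.26  0.65  1.09] [ 0.36  0.13 -0.83  2.1   0.79  0.55  0.45] 71 19
0.27 50 -0.057 -0.08 [[0.59, 0.27, 0.4, -0.18, 1.33], [0.57, -0.39, 0.48, 0.68, 0.97], [0.47, 0.45, 0.44, 0.36, 1.31]] e 0.0012 q [ 0.64 -0.08 -0.85  2.03  0.28  0.51  1.06] [ 0.39  0.11 -0.89  2.19  1.07  0.49  0.14] 63 19
0.276 50 -0.057 -0.08 [[0.57, 0.37, 0.46, -0.38, 1.38], [0.55, -0.29, 0.43, 0.38, 1.07], [0.42, 0.33, 0.47, 0.16, 1.23]] e 0.0012 q [ 0.67 -0.08 -0.88  2.03  0.27  0.51  1.07] [ 0.42  0.12 -0.92  2.19  1.08  0.5   0.14] 58 19
0.285 55 -0.057 -0.08 [[0.44, 0.11, 0.43, -0.34, 1.55], [0.53, -0.31, 0.42, 0.81, 1.5]] e 0.0009 q [ 0.57 -0.03 -0.8   1.94  0.26  0.65  1.1 ] [ 0.3   0.12 -0.76  2.1   0.77  0.54  0.46] 31 19
0.299 55 -0.057 -0.08 [[0.65, 0.12, 0.48, -0.8, 1.4], [0.57, -0.3, 0.46, 0.77, 1.35]] e 0.0009 q [ 0.62 -0.03 -0.85  1.93  0.26  0.65  1.1 ] [ 0.34  0.12 -0.8   2.1   0.78  0.54  0.45] 34 19
0.288 55 -0.057 -0.08 [[0.53, -0.09, 0.48, -0.56, 1.39], [0.57, -0.13, 0.43, 0.9, 1.21], [0.48, -0.39, 0.49, -0.51, 1.21]] e 0.0009 q [ 0.58 -0.03 -0.81  1.93  0.26  0.66  1.09] [ 0.31  0.12 -0.77  2.1   0.77  0.54  0.46] 45 19
0.314 55 -0.057 -0.08 [[0.42, 0.1, 0.39, -0.21, 1.54], [0.58, -0.31, 0.44, 0.89, 1.37], [0.64, 0.13, 0.38, 0.98, 0.95]] e 0.0009 q [ 0.71 -0.02 -0.94  1.93  0.26  0.65  1.1 ] [ 0.39  0.13 -0.87  2.09  0.81  0.55  0.44] 42 19
```

```bash
cat > plan.py <<'E'
from k3 import *
def rated(q,targets,n=2):
    P,R,_=kin(q); tr=[]
    for Pt,Rt,rows in targets:
        for _ in range(rows*n):
            d=Pt-P; P=P+d*min(1,.05/n/max(np.linalg.norm(d),1e-9)); w=lg(Rt@R.T); R=ex(w*min(1,.15/n/max(np.linalg.norm(w),1e-9)))@R
            p,r,J=kin(q); e=np.r_[P-p,lg(R@r.T)]; dq=J.T@np.linalg.solve(J@J.T+1e-6*np.eye(6),e); q=np.clip(q+dq,lo,hi); tr.append(q)
        print("at",P.round(3),"err",np.linalg.norm(kin(q)[0]-Pt).round(4),"q",q.round(2))
    return q,np.array(tr)
def orient(yw,tl): return pose((0,0,0),yw,tl,0)[1].as_matrix()
tilt=np.radians(50); wk=work(-.08,tilt,-.057)
E
python3 - <<'E'
from plan import *
from h import sensors
s=sensors.observe(); q0=np.clip(s["joints"],lo+1e-3,hi-1e-3); P0=np.array(s["position"]); R0=Ro.from_rotvec(s["ee_rot"]).as_matrix()
W=[(P0+[-.02,0,.15],R0,4),(np.array([.65,.12,.48]),orient(-.8,1.4),10),(np.array([.57,-.3,.46]),orient(.77,1.35),14),(wk[0][0]+[-.01,0,.12],wk[0][1],10),(*wk[0],4)]
q,tr=rated(q0,W); print("margins",(tr-lo).min(0).round(2),(hi-tr).min(0).round(2)); q,t2,e=follow(q,wk); print("work",min((t2-lo).min(),(hi-t2).min()),e)
for P,R,_ in W[:2]: print((lg(R@R0.T)/(np.pi/2)).round(4),(P-P0).round(4))
E
```

```text
at [ 0.558 -0.074  0.401] err 0.0 q [-0.51 -0.25  0.38  2.15  0.5   0.49  1.03]
at [0.65 0.12 0.48] err 0.0 q [-0.52  0.37  0.28  1.09  0.05  1.62  0.51]
at [ 0.57 -0.3   0.46] err 0.0 q [ 0.51  0.36  0.02  1.14 -0.22  1.58  2.74]
at [0.568 0.035 0.39 ] err 0.0 q [ 0.29 -0.1  -0.54  2.02  0.32  0.56  1.01]
at [0.578 0.035 0.27 ] err 0.0 q [ 0.28  0.07 -0.61  2.21  0.94  0.36  0.36]
margins [2.04 0.19 0.64 1.01 1.03 0.   2.74] [2.11 1.72 0.79 0.2  2.96 0.38 0.  ]
work 0.22983180944094195 0.000880704466277775
[0. 0. 0.] [-0.02  0.    0.15]
[ 0.1763  0.3596 -0.4393] [0.0723 0.1942 0.2289]
```

Request:
arm_command --deltas '[0, 0, 0, -0.02, 0, 0.05, 91.8, 0, 0, 0, -0.02, 0, 0.1, 91.8, 0, 0, 0, -0.02, 0, 0.15, 91.8, 0, 0, 0, -0.02, 0, 0.15, 91.8, 0.1763, 0.3596, -0.4393, 0.07, 0.19, 0.23, 91.8, 0.1763, 0.3596, -0.4393, 0.07, 0.19, 0.23, 91.8, 0.1763, 0.3596, -0.4393, 0.07, 0.19, 0.23, 91.8, 0.1763, 0.3596, -0.4393, 0.07, 0.19, 0.23, 91.8, 0.1763, 0.3596, -0.4393, 0.07, 0.19, 0.23, 91.8, 0.1763, 0.3596, -0.4393, 0.07, 0.19, 0.23, 91.8, 0.1763, 0.3596, -0.4393, 0.07, 0.19, 0.23, 91.8, 0.1763, 0.3596, -0.4393, 0.07, 0.19, 0.23, 91.8, 0.1763, 0.3596, -0.4393, 0.07, 0.19, 0.23, 91.8, 0.1763, 0.3596, -0.4393, 0.07, 0.19, 0.23, 91.8]'

```text
clock: 5.1
position: [0.6472, 0.1157, 0.4813]
ee_rot: [1.159, 2.747, -0.096]
force: [-0.5, 0.4, -0.4]
width: 0.997
gripper_force: 0.0
```

```bash
cat > p2.py <<'E'
from plan import *
from h import sensors
s=sensors.observe(); q0=np.clip(s["joints"],lo+1e-3,hi-1e-3); P0=np.array(s["position"]); R0=Ro.from_rotvec(s["ee_rot"]).as_matrix(); print(s["clock"],q0.round(2),P0.round(3))
W=[(np.array([.57,-.3,.46]),orient(.6,1.35),13),(wk[0][0]+[-.01,0,.12],wk[0][1],10),(*wk[0],4)]
E
python3 - <<'E'
from p2 import *
q,tr=rated(q0,W); print("margins",(tr-lo).min(0).round(2),(hi-tr).min(0).round(2)); q,t2,e=follow(q,wk); print("work",min((t2-lo).min(),(hi-t2).min()),e)
for P,R,_ in W[:1]: print((lg(R@R0.T)/(np.pi/2)).round(4),(P-P0).round(4))
E
```

```text
5.1 [-0.9   0.46  1.01  1.14 -0.27  1.62  0.77] [0.647 0.116 0.481]
at [ 0.57 -0.3   0.46] err 0.0 q [ 0.16  0.34  0.55  1.22 -0.39  1.56  2.74]
at [0.568 0.035 0.39 ] err 0.0 q [-0.15 -0.12 -0.15  2.04  0.42  0.59  0.91]
at [0.578 0.035 0.27 ] err 0.0 q [-0.12  0.03 -0.2   2.23  0.89  0.33  0.4 ]
margins [1.73 0.29 1.07 1.11 0.86 0.21 3.14] [2.46 1.67 0.32 0.34 3.57 0.42 0.  ]
work 0.10986506338032948 0.0015072702669492119
[-0.0049 -0.0339  0.8898] [-0.0772 -0.4157 -0.0213]
```

```bash
cat > search2.py <<'E'
from p2 import *
import sys,time,io,contextlib
rng=np.random.default_rng(int(sys.argv[1])); best=-9; t0=time.time()
while time.time()-t0<60:
    wp=[[rng.uniform(.4,.68),rng.uniform(-.45,.45),rng.uniform(.4,.5),rng.uniform(-1,1),rng.uniform(.9,1.57)] for _ in range(rng.integers(1,3))]
    T=[(np.array(w[:3]),orient(*w[3:]),0) for w in np.round(wp,2)]+[(wk[0][0]+[-.01,0,.12],wk[0][1],0)]
    T=[(p,r,0) for p,r,_ in T]; P,R=P0,R0; TT=[]
    for p,r,_ in T: TT.append((p,r,int(np.ceil(max(np.linalg.norm(p-P)/.05,np.linalg.norm(lg(r@R.T))/.15)))+1)); P,R=p,r
    with contextlib.redirect_stdout(io.StringIO()): q,tr=rated(q0,TT)
    if min((tr-lo).min(),(hi-tr).min())<.08: continue
    q,t2,e=follow(q,wk); m=min((t2-lo).min(),(hi-t2).min())
    if m>best: best=m; print(round(m,3),round(e,4),np.round(wp,2).tolist(),[t[2] for t in TT],q.round(2),flush=True)
E
for i in 1 2 3 4; do python3 search2.py $i > s$i.txt & done; wait; tail -qn 2 s?.txt
```

```text
0.118 0.0014 [[0.6, -0.19, 0.42, -0.03, 1.48], [0.41, -0.25, 0.48, 0.31, 1.35]] [8, 6, 8] [-0.27  0.04 -0.2   2.23  0.96  0.43  0.22]
0.159 0.0012 [[0.56, -0.22, 0.46, 0.08, 1.34], [0.43, -0.23, 0.49, 0.37, 0.95]] [8, 5, 8] [-0.11  0.05 -0.36  2.22  0.98  0.43  0.21]
0.111 0.1402 [[0.47, 0.39, 0.42, 0.15, 1.33], [0.59, 0.2, 0.49, 0.04, 0.97]] [8, 6, 5] [ 0.6   0.17 -1.14  2.18  1.15  0.55  0.1 ]
0.154 0.0012 [[0.56, -0.39, 0.49, -0.29, 1.53], [0.43, -0.13, 0.46, 0.52, 1.05]] [12, 8, 6] [-0.13  0.05 -0.34  2.22  0.98  0.43  0.21]
0.121 0.0014 [[0.45, -0.35, 0.41, -0.06, 1.51], [0.41, -0.42, 0.48, -0.35, 1.25]] [12, 4, 11] [-0.25  0.04 -0.22  2.23  0.96  0.43  0.22]
0.154 0.0012 [[0.47, -0.42, 0.49, 0.17, 1.57], [0.49, -0.37, 0.41, -0.13, 0.97]] [13, 6, 10] [-0.13  0.05 -0.34  2.22  0.98  0.43  0.21]
0.12 0.0014 [[0.57, -0.33, 0.43, -0.27, 1.24], [0.42, -0.23, 0.42, 0.39, 1.2]] [11, 6, 8] [-0.26  0.04 -0.21  2.23  0.96  0.43  0.22]
0.146 0.0012 [[0.65, -0.35, 0.46, -0.07, 1.41], [0.44, -0.3, 0.46, 0.28, 1.33]] [11, 6, 9] [-0.16  0.05 -0.31  2.22  0.97  0.43  0.21]
```

Run:
```python
from p2 import *
for P,R in((np.array([.56,-.22,.46]),orient(.08,1.34)),(np.array([.43,-.23,.49]),orient(.37,.95))): print((lg(R@R0.T)/(np.pi/2)).round(4),(P-P0).round(4))
```

```text
5.1 [-0.9   0.46  1.01  1.14 -0.27  1.62  0.77] [0.647 0.116 0.481]
[-0.0151 -0.0361  0.5588] [-0.0872 -0.3357 -0.0213]
[-0.0658 -0.2956  0.7302] [-0.2172 -0.3457  0.0087]
```

Request:
arm_command --deltas '[-0.0151, -0.0361, 0.5588, -0.087, -0.336, -0.021, 91.8, -0.0151, -0.0361, 0.5588, -0.087, -0.336, -0.021, 91.8, -0.0151, -0.0361, 0.5588, -0.087, -0.336, -0.021, 91.8, -0.0151, -0.0361, 0.5588, -0.087, -0.336, -0.021, 91.8, -0.0151, -0.0361, 0.5588, -0.087, -0.336, -0.021, 91.8, -0.0151, -0.0361, 0.5588, -0.087, -0.336, -0.021, 91.8, -0.0151, -0.0361, 0.5588, -0.087, -0.336, -0.021, 91.8, -0.0151, -0.0361, 0.5588, -0.087, -0.336, -0.021, 91.8, -0.0658, -0.2956, 0.7302, -0.217, -0.346, 0.009, 91.8, -0.0658, -0.2956, 0.7302, -0.217, -0.346, 0.009, 91.8, -0.0658, -0.2956, 0.7302, -0.217, -0.346, 0.009, 91.8, -0.0658, -0.2956, 0.7302, -0.217, -0.346, 0.009, 91.8, -0.0658, -0.2956, 0.7302, -0.217, -0.346, 0.009, 91.8]'

```text
clock: 6.4
position: [0.4259, -0.2324, 0.4898]
ee_rot: [-0.46, 2.474, 0.154]
force: [0.2, 0.3, 0.5]
width: 1.002
gripper_force: 0.0
```

Run:
```python
from p2 import *
W=[(wk[0][0]+[-.01,0,.12],wk[0][1],9),(*wk[0],4)]
q,tr=rated(q0,W); q,t2,e=follow(q,wk); print("work",min((t2-lo).min(),(hi-t2).min()),e)
for P,R,_ in W: print((lg(R@R0.T)/(np.pi/2)).round(4),(P-P0).round(4))
```

```text
6.4 [-0.47 -0.37  0.92  1.79 -0.18  1.15  2.46] [ 0.426 -0.232  0.49 ]
at [0.568 0.035 0.39 ] err 0.0 q [ 0.05 -0.11 -0.32  2.03  0.37  0.58  0.95]
at [0.578 0.035 0.27 ] err 0.0 q [ 0.06  0.05 -0.38  2.22  0.91  0.34  0.39]
work 0.16213028025756837 0.0011151228267746278
[ 0.0044 -0.0421 -0.2853] [ 0.1425  0.2676 -0.1001]
[ 0.0044 -0.0421 -0.2853] [ 0.1525  0.2676 -0.2201]
```

As the simulation predicted, so I'll carry on to the pre-approach.

Request:
arm_command --deltas '[0.0044, -0.0421, -0.2853, 0.1425, 0.2676, -0.1, 91.8, 0.0044, -0.0421, -0.2853, 0.1425, 0.2676, -0.1, 91.8, 0.0044, -0.0421, -0.2853, 0.1425, 0.2676, -0.1, 91.8, 0.0044, -0.0421, -0.2853, 0.1425, 0.2676, -0.1, 91.8, 0.0044, -0.0421, -0.2853, 0.1425, 0.2676, -0.1, 91.8, 0.0044, -0.0421, -0.2853, 0.1425, 0.2676, -0.1, 91.8, 0.0044, -0.0421, -0.2853, 0.1425, 0.2676, -0.1, 91.8, 0.0044, -0.0421, -0.2853, 0.1425, 0.2676, -0.1, 91.8, 0.0044, -0.0421, -0.2853, 0.1525, 0.2676, -0.15, 91.8, 0.0044, -0.0421, -0.2853, 0.1525, 0.2676, -0.19, 91.8, 0.0044, -0.0421, -0.2853, 0.1525, 0.2676, -0.22, 91.8, 0.0044, -0.0421, -0.2853, 0.1525, 0.2676, -0.22, 91.8]'

```text
clock: 7.6
position: [0.58, 0.0393, 0.2655]
ee_rot: [0.09, 2.461, -0.041]
force: [-0.1, -0.4, 0.4]
width: 1.001
gripper_force: 0.0
```

Run:
```python
from p2 import *
from h import proj,optics,cv2
q,t2,e=follow(q0,wk); print("work",min((t2-lo).min(),(hi-t2).min()),e)
for P,R in wk[:2]: print((lg(R@R0.T)/(np.pi/2)).round(4),(P-P0).round(4))
c=optics.calibration("wrist"); i=optics.get_image("wrist"); r=ringat(-.08)
print(proj("wrist",[r,r+[0,0,.02875],r+[.0023,.0287,0],r-[.0023,.0287,0]],c).round(1)); print("tip -y corners",[proj("wrist",P0+R0@[x,y,.019],c)[0].round(0).tolist() for y in(-.046,-.065) for x in(.0095,-.0095)])
cv2.imwrite("pics/w4.png",i)
```

```text
7.6 [ 0.    0.06 -0.33  2.21  0.86  0.36  0.43] [0.58  0.039 0.265]
work 0.14572031259136375 0.001209001142919472
[ 0.0031 -0.012  -0.0031] [-0.0017 -0.0041  0.0043]
[ 0.0031 -0.012  -0.0031] [ 0.0624 -0.0092 -0.0723]
[[241.5 209.2]
 [236.1 239.6]
 [276.2 209.5]
 [207.1 208.9]]
tip -y corners [[238.0, 220.0], [240.0, 249.0], [207.0, 219.0], [210.0, 249.0]]
```

View pics/w4.png

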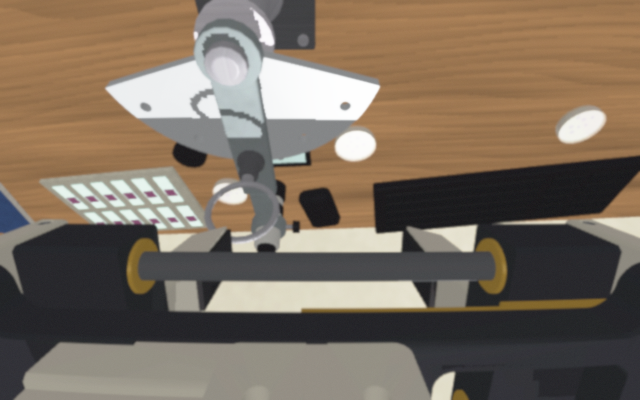

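The ring is at (241,211) in the wrist view, against a predicted (241.5,209). The −y finger's tip is at about (216,235), behind it. Inserting now.

Request:
arm_command --deltas '[0.0031, -0.012, -0.0031, 0.005, -0.005, -0.003, 91.8, 0.0031, -0.012, -0.0031, 0.012, -0.0055, -0.012, 91.8, 0.0031, -0.012, -0.0031, 0.019, -0.006, -0.02, 91.8, 0.0031, -0.012, -0.0031, 0.026, -0.0065, -0.029, 91.8, 0.0031, -0.012, -0.0031, 0.033, -0.007, -0.037, 91.8, 0.0031, -0.012, -0.0031, 0.04, -0.0075, -0.046, 91.8, 0.0031, -0.012, -0.0031, 0.047, -0.008, -0.054, 91.8, 0.0031, -0.012, -0.0031, 0.054, -0.0085, -0.062, 91.8, 0.0031, -0.012, -0.0031, 0.0624, -0.0092, -0.0723, 91.8, 0.0031, -0.012, -0.0031, 0.0624, -0.0092, -0.0723, 91.8, 0.0031, -0.012, -0.0031, 0.0624, -0.0092, -0.0723, 91.8]'

```text
clock: 8.75
position: [0.6465, 0.0298, 0.1999]
ee_rot: [0.103, 2.432, -0.034]
force: [-0.4, 0.1, 0.2]
width: 1.002
gripper_force: 0.0
```

Run:
```python
from p2 import *
from h import optics,cv2,sensors
print("to target",(lg(wk[1][1]@R0.T)).round(4),(wk[1][0]-P0).round(4),sensors.observe()["force"])
i=optics.get_image("wrist")[120:320,110:310]; j=optics.get_image("scene")[150:270,240:380]
a=cv2.resize(i,(400,400),interpolation=cv2.INTER_CUBIC); b=cv2.resize(j,(400,343),interpolation=cv2.INTER_CUBIC)
cv2.imwrite("pics/w5.png",np.hstack([a,cv2.copyMakeBorder(b,0,57,0,0,cv2.BORDER_CONSTANT)]))
```

```text
8.75 [-0.07  0.25 -0.22  2.2   1.53  0.27 -0.2 ] [0.646 0.03  0.2  ]
to target [-0.0019  0.0094  0.0034] [-0.0041  0.0003 -0.0068] [-0.44715884  0.05625407  0.17580874]
```

View pics/w5.png

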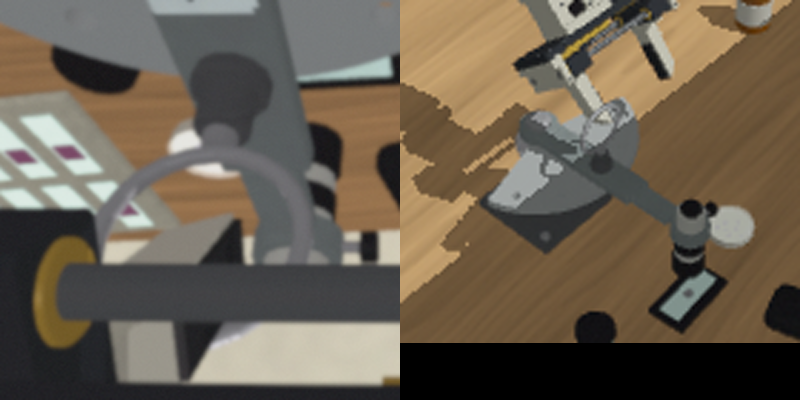

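The left view shows the fingertip inside the ring, whose wire passes on both sides at (100,210) and (305,210), with no force yet. I'll lift in small steps.

Request:
arm_command --deltas '[0, 0, 0, 0, 0, 0.002, 91.8, 0, 0, 0, 0, 0, 0.004, 91.8, 0, 0, 0, 0, 0, 0.004, 91.8, 0, 0, 0, 0, 0, 0.004, 91.8]'

```text
clock: 9.25
position: [0.6457, 0.0292, 0.202]
ee_rot: [0.104, 2.435, -0.035]
force: [-0.7, 0.4, 0.2]
width: 1.004
gripper_force: 0.0
```

Request:
arm_command --deltas '[0, 0, 0, 0, 0, 0.002, 91.8, 0, 0, 0, 0, 0, 0.004, 91.8, 0, 0, 0, 0, 0, 0.004, 91.8, 0, 0, 0, 0, 0, 0.004, 91.8]'

```text
clock: 9.65
position: [0.6449, 0.0289, 0.2047]
ee_rot: [0.104, 2.437, -0.035]
force: [-3.2, -0.6, -7.1]
width: 1.001
gripper_force: 3.1
```

Contact: −7 N, which matches the spring. Lifting on.

Request:
arm_command --deltas '[0, 0, 0, 0, 0, 0.002, 91.8, 0, 0, 0, 0, 0, 0.004, 91.8, 0, 0, 0, 0, 0, 0.006, 91.8, 0, 0, 0, 0, 0, 0.008, 91.8, 0, 0, 0, 0, 0, 0.008, 91.8, 0, 0, 0, 0, 0, 0.008, 91.8]'

```text
clock: 10.25
position: [0.6452, 0.029, 0.2134]
ee_rot: [0.104, 2.436, -0.035]
force: [-4.8, -0.9, -8.2]
width: 1.004
gripper_force: 4.8
```

Request:
arm_command --deltas '[0, 0, 0, 0, 0, 0.002, 91.8, 0, 0, 0, 0, 0, 0.004, 91.8, 0, 0, 0, 0, 0, 0.004, 91.8, 0, 0, 0, 0, 0, 0.004, 91.8]'

```text
clock: 10.65
position: [0.6452, 0.029, 0.2174]
ee_rot: [0.104, 2.436, -0.035]
force: [-5.0, 0.0, -9.8]
width: 1.001
gripper_force: 5.1
```

Run:
```python
from p2 import *
pv=np.array([.535,-.0185,0]); L=[]
for th in np.linspace(0,.56,9)[1:]:
    B=rz(th); L.append((pv+B@(P0-pv),B@R0))
q,t,e=follow(q0,L); print("rot",min((t-lo).min(),(hi-t).min()),e,q.round(2))
b=L[-1]; q2,t2,e2=follow(q,[(b[0]+[0,0,-.03],b[1]),(b[0]+[0,0,-.03]-.1*b[1][:,2],b[1])]); print("ret",min((t2-lo).min(),(hi-t2).min()),e2)
for th in np.arange(.04,.57,.04): 
    P=pv+rz(th)@(P0-pv); print(round(th,2),round(th/(np.pi/2),4),(P-P0).round(4))
print(.524,(pv+rz(.524)@(P0-pv)-P0).round(4))
```

```text
10.65 [-0.05  0.22 -0.23  2.18  1.33  0.28 -0.  ] [0.645 0.029 0.217]
rot 0.0031388390849247105 0.0012607773374092625 [ 0.91  0.44 -1.21  2.16  0.98  0.21  1.02]
ret 0.02412521888793548 0.004562225479905068
0.04 0.0255 [-0.002   0.0044  0.    ]
0.08 0.0509 [-0.0042  0.0087  0.    ]
0.12 0.0764 [-0.0065  0.0128  0.    ]
0.16 0.1019 [-0.009   0.0169  0.    ]
0.2 0.1273 [-0.0116  0.0209  0.    ]
0.24 0.1528 [-0.0145  0.0248  0.    ]
0.28 0.1783 [-0.0174  0.0286  0.    ]
0.32 0.2037 [-0.0205  0.0322  0.    ]
0.36 0.2292 [-0.0238  0.0358  0.    ]
0.4 0.2546 [-0.0272  0.0392  0.    ]
0.44 0.2801 [-0.0307  0.0424  0.    ]
0.48 0.3056 [-0.0344  0.0455  0.    ]
0.52 0.331 [-0.0382  0.0485  0.    ]
0.56 0.3565 [-0.0421  0.0513  0.    ]
0.524 [-0.0386  0.0487  0.    ]
```

Run:
```python
from p2 import *
pv=np.array([.535,-.0185,0]); F0=np.array([.6347,-.0265,0]); ths=[.06,.12,.18,.24,.30,.36,.42,.47,.524,.56]
T=lambda th,k:(pv+rz(th)@(F0-pv)+rz(k*th)@(P0-F0),rz(k*th)@R0)
for k in(0,.3,.5,.7):
    q,t,e=follow(q0,[T(x,k) for x in ths]); b=T(.56,k); q2,t2,e2=follow(q,[(b[0]+[0,0,-.03],b[1]),(b[0]+[0,0,-.03]-.1*b[1][:,2],b[1])])
    print(k,min((t-lo).min(),(hi-t).min()).round(3),e.round(4),min((t2-lo).min(),(hi-t2).min()).round(3),e2.round(4))
for x in ths: print(x,round(.5*x/(np.pi/2),4),(T(x,.5)[0]-P0).round(4))
```

```text
10.65 [-0.05  0.22 -0.23  2.18  1.33  0.28 -0.  ] [0.645 0.029 0.217]
0 0.162 0.0 0.248 0.0009
0.3 0.08 0.0 0.053 0.0025
0.5 0.001 0.0001 0.001 0.0078
0.7 0.0 0.0004 0.0 0.011
0.06 0.0191 [-0.0014  0.0063  0.    ]
0.12 0.0382 [-0.0031  0.0125  0.    ]
0.18 0.0573 [-0.0052  0.0187  0.    ]
0.24 0.0764 [-0.0077  0.0248  0.    ]
0.3 0.0955 [-0.0105  0.0308  0.    ]
0.36 0.1146 [-0.0137  0.0366  0.    ]
0.42 0.1337 [-0.0172  0.0423  0.    ]
0.47 0.1496 [-0.0204  0.0469  0.    ]
0.524 0.1668 [-0.0241  0.0518  0.    ]
0.56 0.1783 [-0.0267  0.0549  0.    ]
```

Run:
```python
from p2 import *
pv=np.array([.535,-.0185,0]); F0=np.array([.6347,-.0265,0])
for x in(.03,.06,.09,.12,.15,.18,.24,.3,.36,.42,.48,.524): print(x,round(.2*x/(np.pi/2),4),(pv+rz(x)@(F0-pv)+rz(.2*x)@(P0-F0)-P0).round(4))
```

```text
10.65 [-0.05  0.22 -0.23  2.18  1.33  0.28 -0.  ] [0.645 0.029 0.217]
0.03 0.0038 [-0.0001  0.0031  0.    ]
0.06 0.0076 [-0.0004  0.0061  0.    ]
0.09 0.0115 [-0.0007  0.0092  0.    ]
0.12 0.0153 [-0.0011  0.0122  0.    ]
0.15 0.0191 [-0.0016  0.0153  0.    ]
0.18 0.0229 [-0.0022  0.0183  0.    ]
0.24 0.0306 [-0.0036  0.0244  0.    ]
0.3 0.0382 [-0.0054  0.0303  0.    ]
0.36 0.0458 [-0.0076  0.0362  0.    ]
0.42 0.0535 [-0.0101  0.042   0.    ]
0.48 0.0611 [-0.0129  0.0477  0.    ]
0.524 0.0667 [-0.0152  0.0517  0.    ]
```

Request:
arm_command --deltas '[0.0, 0.0, 0.0019, 0.0, 0.0015, -0.0005, 91.8, 0, 0, 0.0038, 0, 0.003, -0.001, 91.8, 0, 0, 0.0057, 0, 0.0045, -0.001, 91.8, 0, 0, 0.0076, 0, 0.006, -0.001, 91.8, 0, 0, 0.0076, 0, 0.006, -0.001, 91.8]'

```text
clock: 11.15
position: [0.6446, 0.0348, 0.2158]
ee_rot: [0.09, 2.438, -0.03]
force: [-7.9, -1.2, -7.9]
width: 0.998
gripper_force: 6.0
```

Request:
arm_command --deltas '[0, 0, 0.0039, -0.0003, 0.003, 0, 91.8, 0, 0, 0.0077, -0.0007, 0.0061, 0, 91.8, 0, 0, 0.0115, -0.0012, 0.0092, 0, 91.8, 0, 0, 0.0153, -0.0018, 0.0122, 0, 91.8, 0, 0, 0.0191, -0.0025, 0.0152, 0, 91.8, 0, 0, 0.023, -0.0032, 0.0183, 0, 91.8, 0, 0, 0.023, -0.0032, 0.0183, 0, 91.8]'

```text
clock: 11.85
position: [0.6406, 0.0522, 0.2151]
ee_rot: [0.047, 2.44, -0.015]
force: [-11.9, -3.0, -8.5]
width: 1.003
gripper_force: 7.3
```

```bash
cat > meas.py <<'E'
from h import *
import sys
# scope angle: match tube top's patch appearance in the top image by brute angle search on arm edges (arm is grey; compare with start picture rotated)
a=cv2.imread("pics/top0.png"); b=optics.get_image("top"); cv2.imwrite("pics/"+sys.argv[1],b)
pv=np.array([.535,-.0185]); C=optics.calibration("top")
# sample colours on tube/arm outer part (radius .13-.25, z .155) in start pose and find the best rotation
rr,ww=np.meshgrid(np.linspace(.125,.252,64),np.linspace(-.03,.03,31)); 
def samp(img,th):
    z=.15; c,s=np.cos(th),np.sin(th); P=np.c_[pv[0]+rr.ravel()*c-ww.ravel()*s,pv[1]+rr.ravel()*s+ww.ravel()*c,np.full(rr.size,z)]
    uv=proj("top",P,C).astype(np.float32); return cv2.remap(img,uv[:,:1],uv[:,1:],cv2.INTER_LINEAR)[:,0].astype(float)
m=(np.abs(ww)<.016).ravel(); ref=samp(a,-.08)[m]
ths=np.arange(-.2,.75,.005); e=[np.abs(samp(b,t-.08)[m]-ref).mean() for t in ths]; k=int(np.argmin(e)); print("swing ~",ths[k].round(3),np.round(e[k],1),np.round(np.median(e),1))
s=sensors.observe(); print(s["position"].round(4),s["force"].round(1),s["joints"].round(2))
E
python3 meas.py t1.png
```

```text
swing ~ 0.23 5.2 28.0
[0.6406 0.0522 0.2151] [-11.6  -2.8  -8.5] [-0.07  0.22 -0.24  2.19  1.35  0.27 -0.01]
```

Request:
arm_command --deltas '[0, 0, 0.004, -0.001, 0.003, -0.001, 91.8, 0, 0, 0.008, -0.0025, 0.006, -0.001, 91.8, 0, 0, 0.012, -0.0037, 0.009, -0.001, 91.8, 0, 0, 0.016, -0.005, 0.012, -0.001, 91.8, 0, 0, 0.02, -0.006, 0.015, -0.0015, 91.8, 0, 0, 0.024, -0.0075, 0.018, -0.0015, 91.8, 0, 0, 0.027, -0.0085, 0.0205, -0.0015, 91.8, 0, 0, 0.027, -0.0085, 0.0205, -0.0015, 91.8]'

```text
clock: 12.7
position: [0.6326, 0.0705, 0.2141]
ee_rot: [-0.001, 2.439, 0.0]
force: [-13.3, -7.0, -4.8]
width: 1.003
gripper_force: 7.7
```

```bash
python3 meas.py t2.png
```

```text
swing ~ 0.41 6.9 28.9
[0.6326 0.0705 0.2141] [-14.1  -6.9  -5.4] [-0.09  0.21 -0.25  2.2   1.38  0.26 -0.03]
```

Request:
arm_command --deltas '[0, 0, 0.003, -0.0013, 0.002, 0, 91.8, 0, 0, 0.006, -0.0026, 0.004, 0, 91.8, 0, 0, 0.009, -0.0039, 0.006, 0, 91.8, 0, 0, 0.011, -0.005, 0.0075, 0, 91.8, 0, 0, 0.011, -0.005, 0.0075, 0, 91.8]'

```text
clock: 13.25
position: [0.6274, 0.0783, 0.2137]
ee_rot: [-0.023, 2.44, 0.009]
force: [-10.9, -6.3, -7.6]
width: 0.999
gripper_force: 8.0
```

```bash
python3 meas.py t3.png
```

```text
swing ~ 0.5 7.1 27.1
[0.6274 0.0783 0.2136] [-11.6  -6.9  -8.5] [-0.1   0.21 -0.26  2.21  1.39  0.26 -0.03]
```

Request:
arm_command --deltas '[0, 0, 0, -0.0008, 0.0018, 0, 91.8, 0, 0, 0, -0.0008, 0.0018, -0.001, 91.8, 0, 0, 0, -0.0008, 0.0018, -0.003, 91.8, 0, 0, 0, -0.0008, 0.0018, -0.005, 91.8, 0, 0, 0, -0.0008, 0.0018, -0.005, 91.8]'

```text
clock: 13.8
position: [0.6266, 0.0799, 0.2084]
ee_rot: [-0.022, 2.44, 0.008]
force: [-12.4, -7.7, -7.7]
width: 1.002
gripper_force: 8.2
```

```bash
python3 meas.py t4.png
```

```text
swing ~ 0.52 7.2 26.3
[0.6266 0.0799 0.2085] [-12.6  -8.2  -7. ] [-0.11  0.22 -0.26  2.22  1.44  0.26 -0.09]
```

Request:
arm_command --deltas '[0, 0, 0, 0, 0, -0.002, 91.8, 0, 0, 0, 0, 0, -0.004, 91.8, 0, 0, 0, 0, 0, -0.006, 91.8, 0, 0, 0, 0, 0, -0.008, 91.8, 0, 0, 0, 0, 0, -0.008, 91.8]'

```text
clock: 14.35
position: [0.6281, 0.0801, 0.2023]
ee_rot: [-0.023, 2.437, 0.009]
force: [-10.3, -7.6, -3.2]
width: 0.998
gripper_force: 6.2
```

```bash
python3 meas.py t5.png
```

```text
swing ~ 0.52 7.3 26.4
[0.628  0.0801 0.2023] [-10.4  -8.   -2.8] [-0.11  0.23 -0.26  2.22  1.53  0.26 -0.18]
```

Request:
arm_command --deltas '[0, 0, 0, -0.001, -0.0003, -0.002, 91.8, 0, 0, 0, -0.002, -0.0005, -0.004, 91.8, 0, 0, 0, -0.003, -0.001, -0.006, 91.8, 0, 0, 0, -0.003, -0.001, -0.006, 91.8, 0, 0, 0, -0.003, -0.001, -0.006, 91.8]'

```text
clock: 14.9
position: [0.6265, 0.0829, 0.1978]
ee_rot: [-0.028, 2.434, 0.015]
force: [0.5, -0.9, 1.1]
width: 1.001
gripper_force: 0.3
```

```bash
python3 meas.py t6.png
```

```text
swing ~ 0.525 8.1 26.1
[0.6263 0.083  0.1975] [ 0.  -0.9 -0.9] [-0.1   0.24 -0.26  2.23  1.6   0.26 -0.26]
```

The finger is now free of load. I'll retreat along the tool axis.

Run:
```python
from p2 import *
print((-R0[:,2]*.1).round(4)); q,t,e=follow(q0,[(P0-R0[:,2]*.1,R0),(P0-R0[:,2]*.1+[0,0,.1],R0)]); print(min((t-lo).min(),(hi-t).min()),e)
```

```text
14.95 [-0.1   0.24 -0.26  2.23  1.6   0.26 -0.26] [0.626 0.083 0.198]
[-0.0649 -0.0018  0.076 ]
0.13454922872329744 0.0011672099676862293
```

Request:
arm_command --deltas '[0, 0, 0, -0.0032, -0.0001, 0.0018, 91.8, 0, 0, 0, -0.0065, -0.0002, 0.0056, 91.8, 0, 0, 0, -0.0097, -0.0003, 0.0094, 91.8, 0, 0, 0, -0.013, -0.0004, 0.0132, 91.8, 0, 0, 0, -0.0162, -0.0005, 0.017, 91.8]'

```text
clock: 15.45
position: [0.609, 0.0826, 0.2139]
ee_rot: [-0.029, 2.436, 0.015]
force: [0.3, 0.2, -0.7]
width: 1.001
gripper_force: 0.0
```

Request:
arm_command --deltas '[0, 0, 0, -0.0065, -0.0002, 0.0076, 91.8, 0, 0, 0, -0.013, -0.0004, 0.0152, 91.8, 0, 0, 0, -0.0195, -0.0005, 0.0228, 91.8, 0, 0, 0, -0.026, -0.0007, 0.0304, 91.8, 0, 0, 0, -0.0325, -0.0009, 0.038, 91.8, 0, 0, 0, -0.039, -0.0011, 0.0456, 91.8, 0, 0, 0, -0.0487, -0.0013, 0.057, 91.8, 0, 0, 0, -0.0487, -0.0013, 0.065, 91.8, 0, 0, 0, -0.0487, -0.0013, 0.065, 91.8]'

```text
clock: 16.35
position: [0.5608, 0.0813, 0.2802]
ee_rot: [-0.028, 2.434, 0.015]
force: [0.5, -0.6, -0.6]
width: 0.999
gripper_force: 0.0
```

```bash
python3 meas.py t7.png
python3 - <<'E'
from h import *
c=optics.calibration("wrist"); i=optics.get_image("wrist"); pv=np.array([.535,-.0185]); th=.444
ctr=np.r_[pv+.1*np.array([np.cos(th),np.sin(th)]),.199]; yv=np.array([-np.sin(th),np.cos(th),0])
a=np.linspace(0,2*np.pi,60)
for lift,col in((0,(0,255,0)),(.01,(0,0,255))):
    P=[ctr+[0,0,lift]+.02875*(np.cos(t)*yv+np.sin(t)*np.array([0,0,1])) for t in a]
    for u,v in proj("wrist",P,c): cv2.circle(i,(int(round(u)),int(round(v))),0,col,-1)
uv=proj("wrist",[ctr],c)[0].astype(int); print(uv); x0,y0=max(uv[0]-75,0),max(uv[1]-75,0)
cv2.imwrite("pics/w6.png",cv2.resize(i[y0:y0+150,x0:x0+150],(600,600),interpolation=cv2.INTER_NEAREST))
E
```

```text
swing ~ 0.525 8.0 26.2
[0.5606 0.0811 0.2793] [-0.3  0.3  0.4] [-0.05  0.   -0.34  2.24  0.82  0.32  0.5 ]
[247 196]
```

View pics/w6.png

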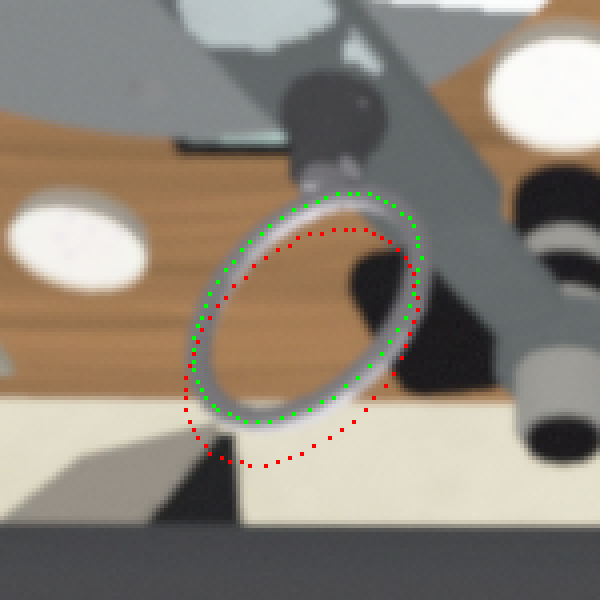

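The picture shows the ring lying on the green outline (pin home, lift 0) and not on the red one (lift 10 mm). Swing reads 0.525 and the finger is out of the ring, so I'm handing in.

```bash
python3 -c "
from cell import arm
print(arm.sign_off())"
```

```text
the job is handed in; nothing more can be done
None
```

The job is handed in: the microscope arm is one hole to the left (swing about 0.525 rad), with the tube about 5 mm from the dish centre, the pin home and the finger clear of the ring; the sign-off returned no verdict.

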